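# Set the length stop to the setting rod and lock it with the break-back torque wrench

### The arm

A 6-joint arm with a two-finger parallel gripper is mounted at the origin on a cart in front of the work surface, level with it; the furniture and walls round the work are solid. World frame = base frame: x ahead of the robot, y to its left, z up, the work surface at z = 0. Lengths are in m, angles in degrees, forces in N, time in s.
With the tool pointing down it reaches from about 0.325 to 0.85 m from the base axis. Payload 15.5 kg.
Tool frame: the origin (TCP) lies midway between the tips of the shut fingers; the grasp point (between the pads) lies 19 mm behind it; y points along the fingers, x is the direction in which the jaws open and shut, and the axes are right-handed (so a half turn about y gives the same grasp; the last joint's range is limited). The gripper opens to 91 mm and grips with 3 to 60 N. Pads are 32 mm wide; open, the fingers measure 118 mm over their backs; the gripper's body (76 mm by 178 mm) begins 60 mm behind the grasp point.
Start: joints at [69.471, 28.281, 77.091, -0, 74.628, -5.472], TCP at [0.162, 0.604, 0.214] pointing down, gripper open.
Joint ranges: [-166.48, 166.48], [-47.26, 123.95], [12.59, 153.08], [-70.14, 250.14], [6.76, 159.57], [-176.63, 176.63]. Speed limits (degrees/s): [108.29, 108.29, 147.25, 172.46, 172.46, 172.46].

### API

Orientations are given as a 3x3 rotation matrix whose columns are the frame's x, y, z axes.
In Python, from bench import ctrl gives the robot as it stands. The module is installed in compiled form; this text tells all that it offers. Calls block until the motion is done:
- ctrl.goto(position, orientation): joint-space move of the TCP to a pose.
- ctrl.move_l(position, vel=0.15, ori=None, contact_N=None): straight line of the TCP; ori=None keeps the orientation; vel is the mean speed in m/s. With contact_N (N) it stops when the force on the tool has changed by that much, and returns True; else False.
- ctrl.movej(angles): joint-space move.
- ctrl.command_gripper(opening): opening from 0.0 (shut) to 1.0 (fully open); the grip force is fixed at half the most; returns when the fingers have stopped.
- ctrl.sleep(seconds).
- ctrl.ik(position, orientation): joint angles nearest the present ones, or None.
- ctrl.read_camera(name): name is "scene" or "top" or "wrist"; returns the picture (400x640x3 uint8, blue, green, red); there is no depth.
- ctrl.camera_params(name): a dict with "fx", "fy", "cx", "cy" (pixels), "pose" (4x4, takes a point from camera to world coordinates); the wrist camera has in their place "T_tool_cam" (4x4, takes a point from camera to tool coordinates, whose origin is the TCP and whose axes are the tool frame's). Camera axes: x right, y up, looking along -z (the intrinsics and any distortion apply to the point x, -y, -z); pixel columns grow to the right and rows downward; lengths in m; the calibration is good to about 2 mm. A picture is of the moment at which its call begins: read the wrist's pose just before it. camera_params takes no time and is no camera call.
A pose or a line that the arm cannot do raises ctrl.MotionError and nothing moves.
- ctrl.sign_off(): hands the job in, once; it reports no verdict.
Readings, each from a call of its own:
- ctrl.current_t(): time.
- ctrl.current_q(): joint angles.
- ctrl.current_dq(): joint speeds.
- ctrl.current_effort(): joint torques, N m.
- ctrl.current_tool_pos(): TCP position.
- ctrl.current_eef_rot(): TCP orientation.
- ctrl.current_contact_force(): force on the tool from outside, world axes, zero at the start.
- ctrl.current_wrist_torque(): the same for the moment, N m.
- ctrl.current_grip_width(): opening from 0.0 (shut) to 1.0 (fully open).
Only numpy, scipy, OpenCV 4.12 (cv2) and the standard library are available. Lean on these libraries where they do the work, as an engineer would, in place of code of your own. Each camera call takes 0.05 s, during which the arm holds its last target.

### The job

First slide the yellow stop gently up against the setting rod until the rod is snug between the stop and the steel anvil, with no gap at either end. Then pull the torque wrench on the clamp nut clockwise (seen from above) until the nut is tight and the handle breaks over and stays kinked; stop there, so that the stud is not over-tightened, and let go. Leave the stamp, the battery and the tape roll where they are.

Things in the scene. Friction and masses are not known exactly. Their poses are not given: they have to be found in the camera images.
- fixture: Blue base plate of the stop fixture, fixed to the bench, 76 x 292 x 12 mm; origin on the bench under the clamp nut, its +y runs along the slide from the nut to the steel anvil (plate from y -45 to 247 mm), z up. Slide guides and trough stand up to 28 mm above the bench, the anvil to 51 mm.
- anvil_face (a point): Middle of the steel anvil's face against which the rod must end, 215 mm along fixture +y, 28 mm above the bench; the anvil is 66 mm wide.
- stop (a joint): Travel of the yellow stop along fixture +y in m, range 0 to 0.055; 0.040 when the rod is snug between stop and anvil. Stiff slide: about 3 N to move it, stays where left.
- stop_face (a point): Middle of the stop's working face (towards the rod), 28 mm above the bench. The stop is a yellow upright block 40 mm wide (fixture x), 14 mm thick (it extends 14 mm from this face towards the nut), its top 84 mm above the bench; the space between its back and the wrench head is open, at least 50 mm along the slide, with the flat slotted plate of the stop at 18 mm above the bench as its floor.
- stop_top (a point): Middle of the top edge of the yellow stop, 84 mm above the bench; the block may be pushed from behind or pinched across its 14 mm thickness.
- setting_rod: Loose steel rod with a red band, 22 mm diameter, 90 mm long along its own y, lying in the trough along the slide between stop and anvil, free to slide; origin under its middle, its axis 11 mm higher (27 mm above the bench).
- nut_axis (a point): Point on the vertical axis of the clamp nut, at the height of the wrench handle's axis (52 mm above the bench). The wrench head round it is 40 mm in diameter, its top 65 mm above the bench. The nut turns clockwise from above with about 0.5 N m until it seats, at an angle that cannot be seen beforehand (0.35 to 0.75 rad on), then stops dead.
- wrench_pivot (a point): Brass pin of the break-over hinge between wrench head and handle, 42 mm from the nut axis, 52 mm above the bench.
- handle_grip (a point): Middle of the black round grip, 118 mm from the hinge pin (160 mm from the nut axis when the handle is straight), on the handle's axis, 52 mm above the bench. The grip is 24 mm in diameter and 100 mm long with a red end cap; free space all round it.
- handle (a joint): Break-over hinge in rad: 0 straight, grows clockwise from above to a stop at 0.35. It holds straight up to 1.2 N m about the pin (about 10 N across the middle of the grip), then gives way more and more easily and from 0.2 snaps over by itself and stays at 0.35. It does not break before the nut is seated.
- stud (a joint): Twist of the clamp stud in rad: 0 when sound. It yields if the nut is turned with more than 2.8 N m (about 18 N across the middle of the grip, 13 N at the red end).
- lot_stamp: Wooden hand stamp standing on the bench beside the fixture, 25 x 34 x 64 mm, origin under its middle; a bystander.
- battery_1: Red and white battery lying on the bench, 15 x 50 x 15 mm, origin under its middle; a bystander.
- tape_2: Roll of black tape lying flat, 62 mm diameter, 19 mm high, origin under its middle; a bystander.
There are look-alikes about, which are no part of the job. Leave any orange or pink look-alike of the setting_rod alone.

How it is judged:
By the outcome, as a careful person would: the job done as asked, in the order asked, and still so for the second after the job is handed in, with the robot touching nothing.
It also fails if it takes over 72 s, if anything falls off the work surface, if the arm or the gripper's body presses on something with over 40 N, if the wrist force passes 120 N, or if a joint passes its speed limit or range.

## Working session

There is one attempt and no reset: what is moved stays moved. The work goes in short steps, each a Python script; the robot and the scene stay as the last script left them, time stands still between calls to the robot, and variables do not carry over. Pictures are saved under pics/ and viewed, and the job is handed in when it is done.

```bash
mkdir -p pics; ls; python3 - <<'E'
from bench import ctrl
import cv2
for n in("scene","top","wrist"):
    im=ctrl.read_camera(n); cv2.imwrite(f"pics/{n}0.png",im)
    p=ctrl.camera_params(n); print(n,p)
print(ctrl.current_t(),ctrl.current_tool_pos(),ctrl.current_eef_rot())
E
```

```text
pics
scene {'fx': 382.9835939338111, 'fy': 382.9835939338111, 'cx': 320.9594269600624, 'cy': 197.00925433291272, 'pose': array([[ 0.70214887,  0.5024142 , -0.50454626,  0.12456502],
       [-0.71186691,  0.48015494, -0.51253949, -0.43587876],
       [-0.01524674,  0.71904882,  0.6947923 ,  0.65832599],
       [ 0.        ,  0.        ,  0.        ,  1.        ]])}
top {'fx': 433.334790705521, 'fy': 433.334790705521, 'cx': 318.3376536806606, 'cy': 199.57239041498607, 'pose': array([[ 0.00880893,  0.99590488, -0.08997705,  0.46414201],
       [-0.99995733,  0.0090235 ,  0.00197822,  0.01047808],
       [ 0.00278202,  0.08995579,  0.99594187,  1.02564678],
       [ 0.        ,  0.        ,  0.        ,  1.        ]])}
wrist {'fx': 348.1868957111865, 'fy': 348.1868957111865, 'cx': 315.71136629631013, 'cy': 198.53381386924178, 'T_tool_cam': array([[ 9.99999976e-01, -1.20807786e-04,  1.82403535e-04,
         8.36587511e-05],
       [ 2.07080428e-04,  2.53640557e-01, -9.67298519e-01,
        -1.69813507e-01],
       [ 7.05922581e-05,  9.67298534e-01,  2.53640576e-01,
         7.00771127e-02],
       [ 0.00000000e+00,  0.00000000e+00,  0.00000000e+00,
         1.00000000e+00]])}
0.15 [0.16226627 0.60327338 0.2135078 ] [[ 2.59726471e-01 -2.75105370e-04 -9.65682186e-01]
 [ 9.65681811e-01 -8.52274683e-04  2.59726612e-01]
 [-8.94478665e-04 -9.99999599e-01  4.43059562e-05]]
```

View pics/scene0.png

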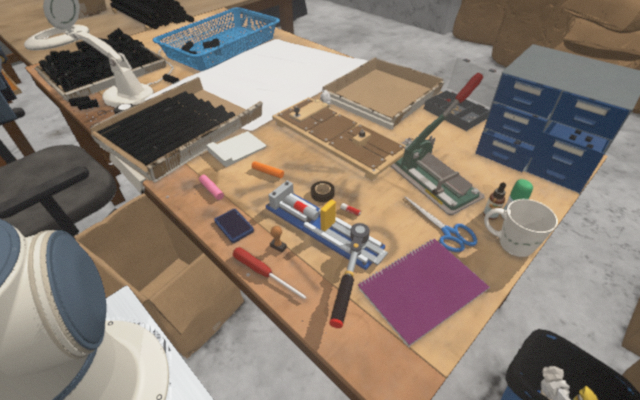

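View pics/top0.png

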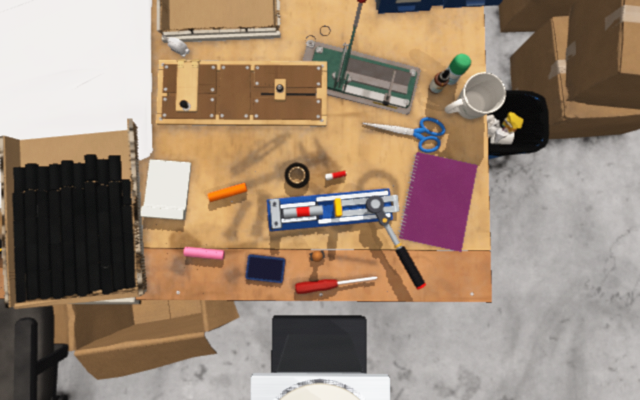

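```bash
python3 - <<'E'
import cv2
a=cv2.imread("pics/top0.png")[150:300,250:450];cv2.imwrite("pics/topc.png",cv2.resize(a,None,fx=4,fy=4,interpolation=cv2.INTER_CUBIC))
a=cv2.imread("pics/scene0.png")[165:335,225:425];cv2.imwrite("pics/scenec.png",cv2.resize(a,None,fx=4,fy=3.5,interpolation=cv2.INTER_CUBIC) if 0 else cv2.resize(a,(700,595),interpolation=cv2.INTER_CUBIC))
E
```

```text
(no output)
```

View pics/topc.png

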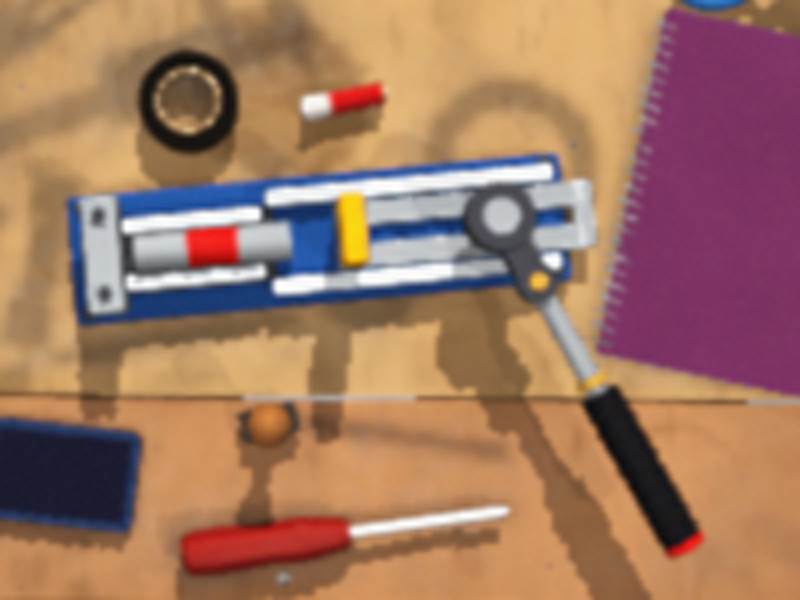

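View pics/scenec.png

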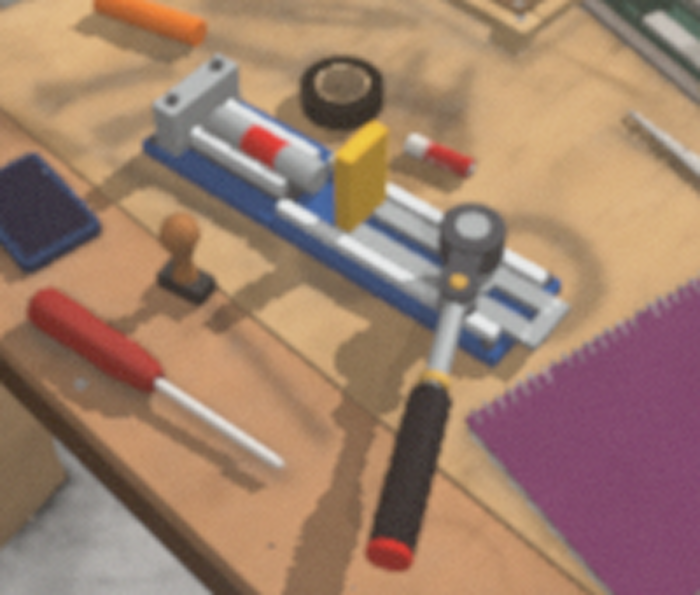

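```bash
cat > h.py <<'E'
import numpy as np
from bench import ctrl
def ray(n,u,v,z,pose=None):
    p=ctrl.camera_params(n)
    T=pose if pose is not None else p["pose"]
    d=T[:3,:3]@np.array([(u-p["cx"])/p["fx"],-(v-p["cy"])/p["fy"],-1])
    o=T[:3,3]; return o+d*(z-o[2])/d[2]
def wristpose():
    T=np.eye(4);T[:3,:3]=ctrl.current_eef_rot();T[:3,3]=ctrl.current_tool_pos()
    return T@ctrl.camera_params("wrist")["T_tool_cam"]
def proj(n,P,pose=None):
    p=ctrl.camera_params(n)
    T=pose if pose is not None else p["pose"]
    c=T[:3,:3].T@(np.asarray(P)-T[:3,3]); return p["cx"]+p["fx"]*c[0]/-c[2],p["cy"]-p["fy"]*c[1]/-c[2]
E
python3 - <<'E'
from h import *
for nm,u,v,z in [("nut",501,216,.065),("pin",539,281,.06),("collar",596,384,.052),("gripend",690,545,.052),("gripmid",643,468,.064),("stoptop",352,230,.084),
 ("pl_tl",68,200,.012),("pl_tr",555,155,.012),("pl_br",570,278,.012),("pl_bl",82,322,.012),("rodR",290,241,.038),("rodL",134,252,.038),("anvilT",118,195,.051),("anvilB",126,310,.051),("stamp",268,425,.06),("sdtip",508,512,.005),("sdhand",180,550,.02)]:
    P=ray("top",250+u/4-.4,150+v/4-.4,z);print(nm,P.round(4),np.hypot(P[0],P[1]).round(3))
for nm,u,v,z in [("nut",474,222,.065),("pin",459,281,.06),("collar",434,378,.052),("redend",390,553,.052),("stoptop_mid",361,145,.084)]:
    P=ray("scene",225+u/3.5-.4,165+v/3.5-.4,z);print("S",nm,P.round(4))
E
```

```text
nut [ 0.5431 -0.1172  0.065 ] 0.556
pin [ 0.5073 -0.139   0.06  ] 0.526
collar [ 0.4504 -0.1718  0.052 ] 0.482
gripend [ 0.3621 -0.2232  0.052 ] 0.425
gripmid [ 0.4049 -0.195   0.064 ] 0.449
stoptop [ 0.5331 -0.0335  0.084 ] 0.534
pl_tl [0.5546 0.1299 0.012 ] 0.57
pl_tr [ 0.5838 -0.1562  0.012 ] 0.604
pl_br [ 0.5114 -0.1646  0.012 ] 0.537
pl_bl [0.4832 0.1204 0.012 ] 0.498
rodR [ 5.299e-01 -3.000e-04  3.800e-02] 0.53
rodL [0.5228 0.0887 0.038 ] 0.53
anvilT [0.5542 0.0972 0.051 ] 0.563
anvilB [0.4894 0.0916 0.051 ] 0.498
stamp [0.4264 0.0113 0.06  ] 0.427
sdtip [ 0.3752 -0.1288  0.005 ] 0.397
sdhand [0.3534 0.061  0.02  ] 0.359
S nut [ 0.5456 -0.1206  0.065 ]
S pin [ 0.5093 -0.1407  0.06  ]
S collar [ 0.4546 -0.1707  0.052 ]
S redend [ 0.3638 -0.2229  0.052 ]
S stoptop_mid [ 0.532  -0.0417  0.084 ]
```

```bash
cat >> h.py <<'E'
fy=np.array([-.1,.995,0]);fy/=np.linalg.norm(fy);fx=np.array([fy[1],-fy[0],0])
N=np.array([.5434,-.1181,0])
def tool(x):
    x=np.array(x,float);x/=np.linalg.norm(x);y=np.array([0,0,-1.]);return np.column_stack([x,y,np.cross(x,y)])
E
python3 - <<'E'
from h import *
import cv2
ctrl.command_gripper(0.0)
P=N+.0455*fy+[0,0,.2]
ctrl.goto(P,tool(fy))
print(ctrl.current_tool_pos(),ctrl.current_q(),ctrl.current_t())
T=wristpose();np.save("T1.npy",T)
im=ctrl.read_camera("wrist");cv2.imwrite("pics/w1.png",im)
for d in(0,.071,.085,.125,.215):print(d,proj("wrist",N+d*fy+[0,0,.084 if d==.071 else .05],T))
print(ctrl.current_contact_force())
E
```

```text
[ 0.53896843 -0.07224097  0.20000831] [-1.39312314e+01  2.26157250e+01  8.96646356e+01  7.80729086e-03
  6.77182342e+01 -1.09710234e+02] 4.25
0 (np.float64(267.11432454282595), np.float64(184.19086278001967))
0.071 (np.float64(345.68368319055287), np.float64(192.85881337274944))
0.085 (np.float64(357.59359517711783), np.float64(184.264946657548))
0.125 (np.float64(400.1778276532616), np.float64(184.29981436858583))
0.215 (np.float64(496.00581394825247), np.float64(184.37827774202694))
[0.00697362 0.62888315 0.24140774]
```

View pics/w1.png

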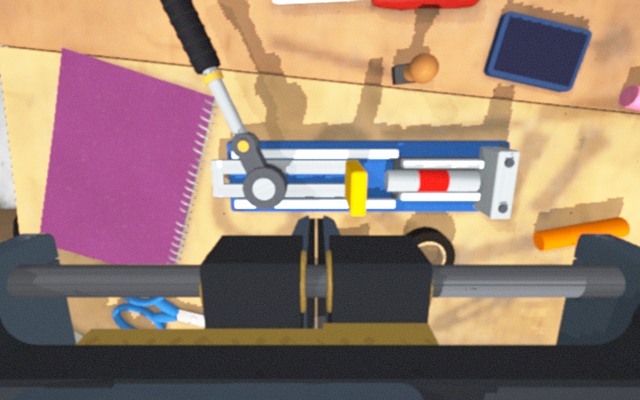

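```bash
python3 - <<'E'
import cv2
a=cv2.imread("pics/w1.png")[125:225,220:420];cv2.imwrite("pics/w1c.png",cv2.resize(a,None,fx=4,fy=4,interpolation=cv2.INTER_CUBIC))
E
```

```text
(no output)
```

View pics/w1c.png

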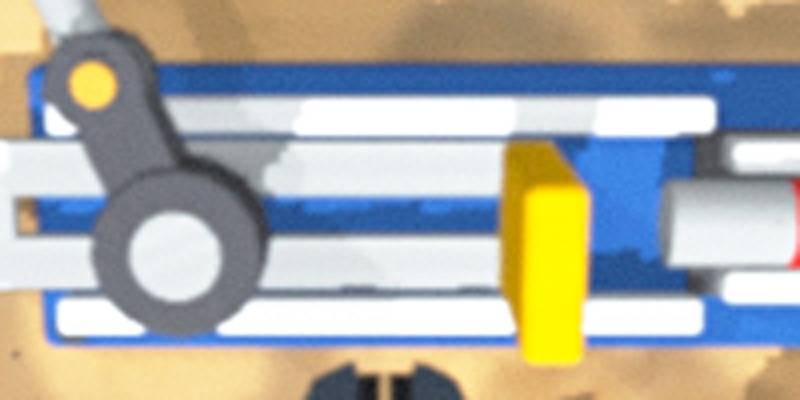

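```bash
python3 - <<'E'
from h import *
T=np.load("T1.npy")
for nm,u,v,z in[("nut",176,256,.065),("headR",268,245,.062),("back",525,275,.084),("face",587,275,.084),("stopend1",557,185,.084),("stopend2",555,362,.084),("pin",93,85,.06),("rodend",664,222,.027)]:
    P=ray("wrist",220+u/4-.4,125+v/4-.4,z,T);d=P-N;print(nm,P.round(4),"along",(d@fy).round(4),"x",(d@fx).round(4))
E
```

```text
nut [ 0.5443 -0.1192  0.065 ] along -0.0012 x 0.0008
headR [ 0.5404 -0.099   0.062 ] along 0.0193 x -0.0011
back [ 0.5363 -0.0431  0.084 ] along 0.0754 x 0.0004
face [ 0.535 -0.03   0.084] along 0.0885 x 0.0004
stopend1 [ 0.5165 -0.0389  0.084 ] along 0.0815 x -0.0188
stopend2 [ 0.5547 -0.0342  0.084 ] along 0.0823 x 0.0197
pin [ 0.5086 -0.1405  0.06  ] along -0.0188 x -0.0369
rodend [ 0.5325 -0.0028  0.027 ] along 0.1158 x 0.0007
```

```bash
python3 - <<'E'
from h import *
a=.047
print(ctrl.move_l(N+a*fy+[0,0,.09],vel=.15,contact_N=8))
print(ctrl.move_l(N+a*fy+[0,0,.040],vel=.08,contact_N=6))
f0=ctrl.current_contact_force();print(f0)
# fast until touch
hit=ctrl.move_l(N+.082*fy+[0,0,.040],vel=.03,contact_N=1.8)
def st(): 
    p=ctrl.current_tool_pos();f=ctrl.current_contact_force()-f0;print(((p-N)@fy).round(4),f.round(2),(f@fy).round(2),round(ctrl.current_t(),2))
    return (p-N)@fy,-(f@fy)
print(hit);s,f=st()
print(ctrl.move_l(N+.088*fy+[0,0,.040],vel=.02,contact_N=8));st()
E
```

```text
False
False
[ 0.44837047 -0.24365171  0.28626251]
True
0.0648 [-0.45  0.21 -0.51] 0.25 6.63
False
0.0881 [ 0.49 -0.42  0.17] -0.47 7.98
```

```bash
python3 - <<'E'
from h import *
import cv2
T=wristpose()
im=ctrl.read_camera("wrist");cv2.imwrite("pics/w2.png",cv2.resize(im[20:260,180:580],None,fx=2,fy=2,interpolation=cv2.INTER_CUBIC))
for d,z in((.125,.038),(.215,.051),(.0,.065)):print(proj("wrist",N+d*fy+[0,0,z],T))
im=ctrl.read_camera("top");cv2.imwrite("pics/t2.png",cv2.resize(im[170:250,250:410],None,fx=5,fy=5,interpolation=cv2.INTER_CUBIC))
E
```

```text
(np.float64(386.25272504435054), np.float64(243.9716279266773))
(np.float64(574.3055610843559), np.float64(253.9712374353667))
(np.float64(122.26715521705745), np.float64(266.5966300483869))
```

View pics/w2.png

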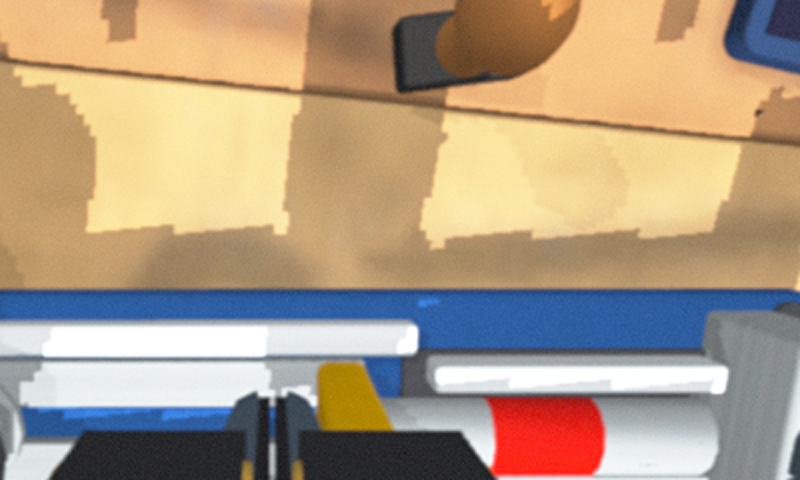

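View pics/t2.png

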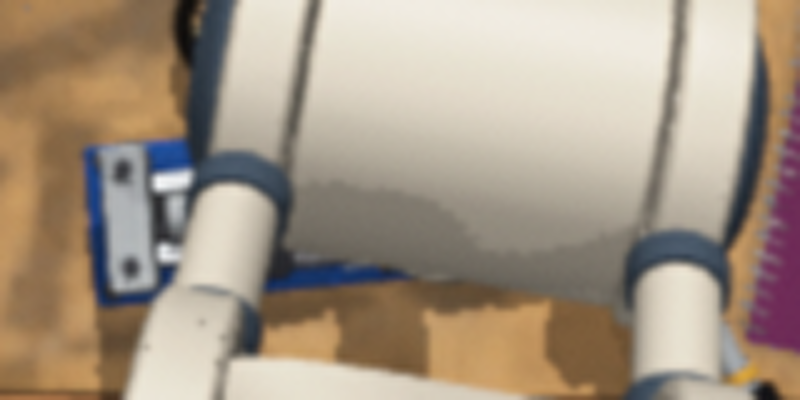

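```bash
python3 - <<'E'
from h import *
f0=np.array([.45,-.24,.29])
for i in range(1,14):
    h=ctrl.move_l(N+(.088+.001*i)*fy+[0,0,.040],vel=.008,contact_N=6.5)
    p=ctrl.current_tool_pos();f=ctrl.current_contact_force()-f0
    print(h,((p-N)@fy).round(4),(f@fy).round(2),round(ctrl.current_t(),2))
    if h or f@fy<-6: break
E
```

```text
False 0.0889 -1.98 8.36
False 0.09 -2.2 8.63
False 0.091 -2.34 8.91
False 0.092 -2.85 9.18
False 0.0931 -1.99 9.46
False 0.0941 -2.23 9.73
False 0.0951 -3.32 10.01
False 0.0961 -2.7 10.28
False 0.0971 -2.83 10.56
True 0.0974 -2.74 10.77
```

```bash
python3 - <<'E'
from h import *
import cv2
f0=np.array([.45,-.24,.29])
def st(h):
    p=ctrl.current_tool_pos();f=ctrl.current_contact_force()-f0
    print(h,((p-N)@fy).round(4),(f@fy).round(2),round(ctrl.current_t(),2))
st(0)
h=ctrl.move_l(N+.0990*fy+[0,0,.040],vel=.008,contact_N=6.5);st(h)
T=wristpose()
im=ctrl.read_camera("wrist");cv2.imwrite("pics/w3.png",cv2.resize(im[140:260,300:500],None,fx=4,fy=4,interpolation=cv2.INTER_CUBIC))
E
```

```text
0 0.0974 -2.74 10.77
True 0.0974 -3.5 10.97
```

View pics/w3.png

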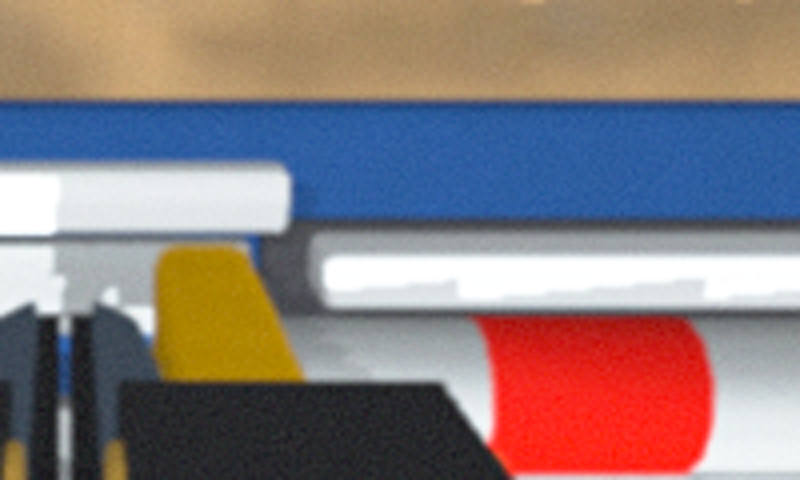

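```bash
cat >> h.py <<'E'
Nw=np.array([.5437,-.1183,0]); R=.160; OFF=.0255
def arc(th,off=OFF,z=.038,r=R):
    u=np.array([np.cos(th),np.sin(th),0]);d=np.array([np.sin(th),-np.cos(th),0])
    p=Nw+r*u-off*d; p[2]=z
    return p,tool(d),d
E
python3 - <<'E'
from h import *
import cv2
ctrl.move_l(N+.080*fy+[0,0,.040],vel=.05)
ctrl.move_l(N+.065*fy+[0,0,.16],vel=.15)
f=ctrl.current_contact_force();print(f)
for th in np.radians([-150,-170,-190,-213]):
    p,o,d=arc(th);print(p.round(3),ctrl.ik(p,o))
p,o,d=arc(np.radians(-150),off=.05,z=.16)
ctrl.goto(p,o)
T=wristpose();np.save("T4.npy",T)
im=ctrl.read_camera("wrist");cv2.imwrite("pics/w4.png",im)
t=ctrl.read_camera("scene");cv2.imwrite("pics/s4.png",cv2.resize(t[165:335,225:425],None,fx=3.5,fy=3.5,interpolation=cv2.INTER_CUBIC))
print(ctrl.current_t(),ctrl.current_tool_pos())
E
```

```text
[-0.27774521  0.15099313  0.47573501]
[ 0.418 -0.22   0.038] [-3.50535671e+01  3.19982109e+01  1.08672901e+02 -2.54444375e-14
  3.93288879e+01 -1.55053567e+02]
[ 0.391 -0.171  0.038] [-3.17038195e+01  3.00315516e+01  1.15019780e+02 -2.54444375e-14
  3.49486689e+01 -1.31703819e+02]
[ 0.382 -0.116  0.038] [-2.54473537e+01  2.89726147e+01  1.18798243e+02 -2.54444375e-14
  3.22291425e+01 -1.05447354e+02]
[ 0.396 -0.053  0.038] [-1.61538029e+01  2.89823399e+01  1.18761829e+02 -2.54444375e-14
  3.22558308e+01 -7.31538029e+01]
13.45 [ 0.43074402 -0.24064762  0.15974003]
```

View pics/w4.png

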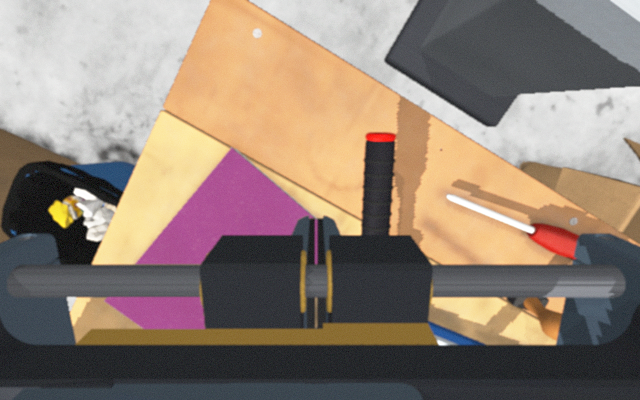

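View pics/s4.png

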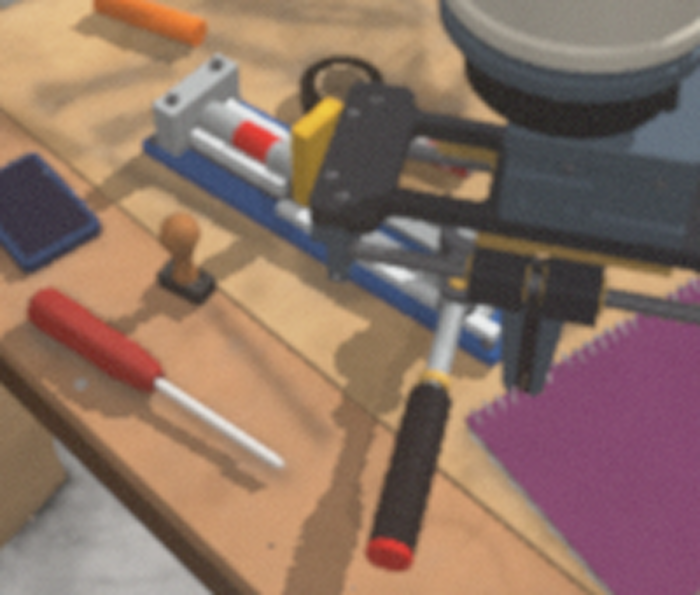

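```bash
cat > push.py <<'E'
from h import *
import sys,math
th0=math.radians(-150)
p,o,d=arc(th0,off=.05,z=.038)
print(ctrl.move_l(p,vel=.12,contact_N=8))
f0=ctrl.current_contact_force();print("f0",f0.round(2),ctrl.current_tool_pos().round(4))
p,o,d=arc(th0,off=.030);print(ctrl.move_l(p,vel=.06,contact_N=3))
th=th0;peak=0;low=0
for i in range(75):
    th-=.0175
    p,o,d=arc(th)
    cur=-((ctrl.current_contact_force()-f0)@d)
    h=ctrl.move_l(p,vel=.03,ori=o,contact_N=max(3,13-max(cur,0)))
    f=-((ctrl.current_contact_force()-f0)@d)
    q=ctrl.current_tool_pos()
    print(i,round(math.degrees(th),1),h,"F",f.round(2),"err",((p-q)@d*1e3).round(1),round(ctrl.current_t(),2))
    peak=max(peak,f)
    if h or (peak>5 and f<1.0) or f>7: break
    if ctrl.current_t()>50: break
E
python3 push.py
```

```text
False
f0 [ 0.01 -0.41  0.27] [ 0.4304 -0.2417  0.0385]
False
0 -151.0 False F -0.28 err -0.1 15.49
1 -152.0 False F 0.36 err 0.2 15.74
2 -153.0 False F -0.21 err 0.1 15.99
3 -154.0 False F 1.26 err -0.1 16.24
4 -155.0 False F 0.85 err -0.2 16.49
5 -156.0 False F -0.04 err -0.2 16.74
6 -157.0 False F 1.11 err -0.1 16.99
7 -158.0 False F -0.93 err -0.1 17.24
8 -159.0 False F -0.17 err -0.1 17.49
9 -160.0 False F 1.09 err -0.1 17.74
10 -161.0 False F 0.78 err -0.1 17.99
11 -162.0 False F -0.0 err -0.1 18.24
12 -163.0 False F -0.22 err -0.1 18.49
13 -164.0 False F 1.21 err -0.1 18.74
14 -165.0 False F 0.54 err -0.1 18.99
15 -166.0 False F 0.6 err -0.1 19.24
16 -167.0 False F -0.62 err -0.1 19.49
17 -168.0 False F 0.19 err -0.1 19.74
18 -169.1 False F 1.23 err -0.1 19.99
19 -170.1 False F -0.18 err -0.1 20.24
20 -171.1 False F 0.39 err -0.1 20.49
21 -172.1 False F 1.18 err 0.0 20.74
22 -173.1 False F 4.27 err 0.4 20.99
23 -174.1 False F 8.23 err 0.6 21.24
```

```bash
cat > push2.py <<'E'
from h import *
import math
th=math.radians(-174.1);f0=np.array([.01,-.41,.27]);lo=0
for i in range(40):
    th-=.010
    p,o,d=arc(th)
    cur=-((ctrl.current_contact_force()-f0)@d)
    h=ctrl.move_l(p,vel=.012,ori=o,contact_N=max(2.5,14-max(cur,0)))
    f=-((ctrl.current_contact_force()-f0)@d)
    q=ctrl.current_tool_pos()
    print(i,round(math.degrees(th),1),h,"F",f.round(2),"err",((p-q)@d*1e3).round(1),round(ctrl.current_t(),2))
    lo=lo+1 if f<1.3 else 0
    if h or f>13.5 or lo>=2: break
E
python3 push2.py
```

```text
0 -174.7 False F 7.83 err 0.6 21.53
1 -175.2 False F 7.41 err 0.5 21.82
2 -175.8 False F 7.62 err 0.5 22.1
3 -176.4 False F 6.49 err 0.4 22.38
4 -177.0 False F 6.45 err 0.4 22.67
5 -177.5 False F 5.93 err 0.3 22.95
6 -178.1 False F 4.81 err 0.3 23.23
7 -178.7 False F 5.53 err 0.1 23.52
8 -179.3 False F 2.16 err -0.0 23.8
9 -179.8 False F 1.33 err -0.2 24.08
10 -180.4 False F 0.92 err -0.2 24.37
11 -181.0 False F 0.03 err -0.1 24.65
```

```bash
python3 - <<'E'
from h import *
import cv2,math
th=math.radians(-181)
p,o,d=arc(th,off=.06);ctrl.move_l(p,vel=.06)
p[2]=.2;ctrl.move_l(p,vel=.15)
p2=[.42,-.3,.3];
try: ctrl.goto(p2,o)
except Exception as e: print(e)
t=ctrl.read_camera("scene");cv2.imwrite("pics/s5.png",cv2.resize(t[165:335,225:425],None,fx=3.5,fy=3.5,interpolation=cv2.INTER_CUBIC))
t=ctrl.read_camera("top");cv2.imwrite("pics/t5.png",t);cv2.imwrite("pics/t5c.png",cv2.resize(t[150:300,250:450],None,fx=4,fy=4,interpolation=cv2.INTER_CUBIC))
print(ctrl.current_t())
E
```

```text
27.4083
```

View pics/s5.png

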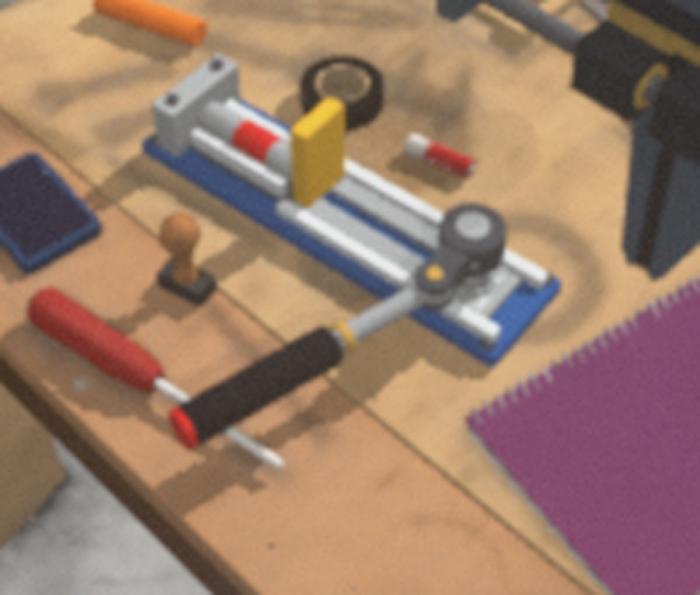

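View pics/t5c.png

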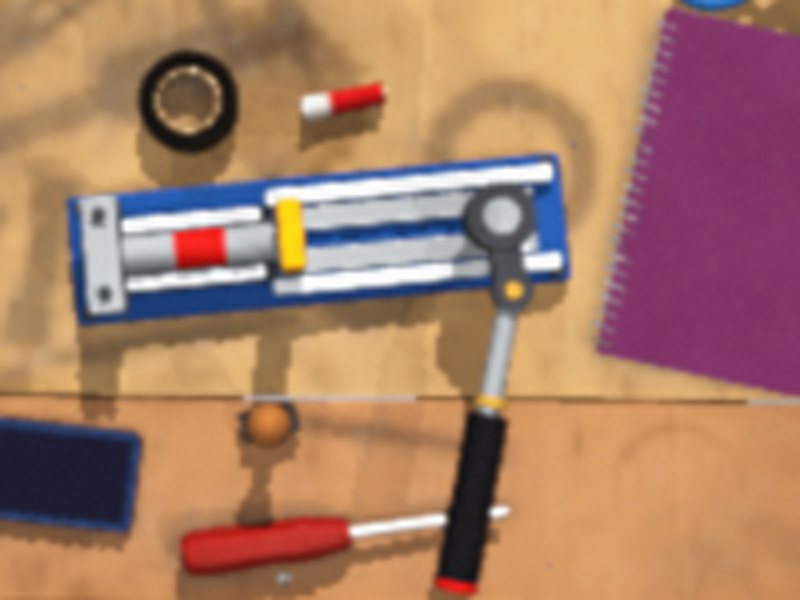

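```bash
python3 - <<'E'
from h import *
import cv2
P=N+.17*fy+.10*fx+[0,0,.2]
ctrl.goto(P,tool(fy))
im=ctrl.read_camera("wrist");cv2.imwrite("pics/w6.png",im)
T=wristpose()
u,v=proj("wrist",N+.17*fy+[0,0,.03],T);print(u,v)
u=int(np.clip(u,100,540));v=int(np.clip(v,60,340))
cv2.imwrite("pics/w6c.png",cv2.resize(im[v-60:v+60,u-90:u+90],None,fx=4.4,fy=4.4,interpolation=cv2.INTER_CUBIC))
for d,z in((.125,.036),(.215,.036)):print((np.array(proj("wrist",N+d*fy+[0,0,z],T))-[u-90,v-60])*4.4)
print(ctrl.current_t())
E
```

```text
317.4170682796329 73.75839794869465
[179.5797652  264.96057314]
[616.38885533 264.3192696 ]
29.0333
```

View pics/w6c.png

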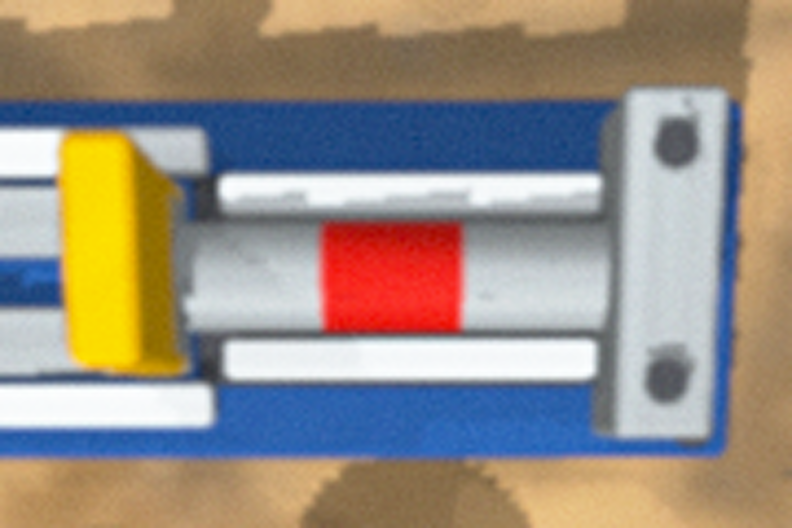

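```bash
python3 - <<'E'
from h import *
import cv2
T=wristpose();im=cv2.imread("pics/w6.png")
u,v=proj("wrist",N+.125*fy+[0,0,.03],T)
u,v=int(u),int(v);c=im[v-25:v+25,u-30:u+30]
u2,v2=proj("wrist",N+.215*fy+[0,0,.03],T);u2=int(u2);v2=int(v2);c2=im[v2-25:v2+25,u2-30:u2+30]
k=lambda c:cv2.resize(c,None,fx=6.5,fy=10,interpolation=cv2.INTER_NEAREST)
cv2.imwrite("pics/z6.png",np.hstack([k(c),k(c2)]))
# measure along for stop face top edge, rod ends
o=np.array([317-90,73-60])
for nm,x,y,z in[("stop face top",133,250,.084),("stop back top",66,250,.084),("anvil face top",622,260,.051),("band L",322,275,.038),("band R",463,275,.038)]:
    P=ray("wrist",x/4.4+o[0]-.4,y/4.4+o[1]-.4,z,T);print(nm,((P-N)@fy).round(4))
E
```

```text
stop face top 0.1229
stop back top 0.1111
anvil face top 0.2136
band L 0.1541
band R 0.183
```

View pics/z6.png

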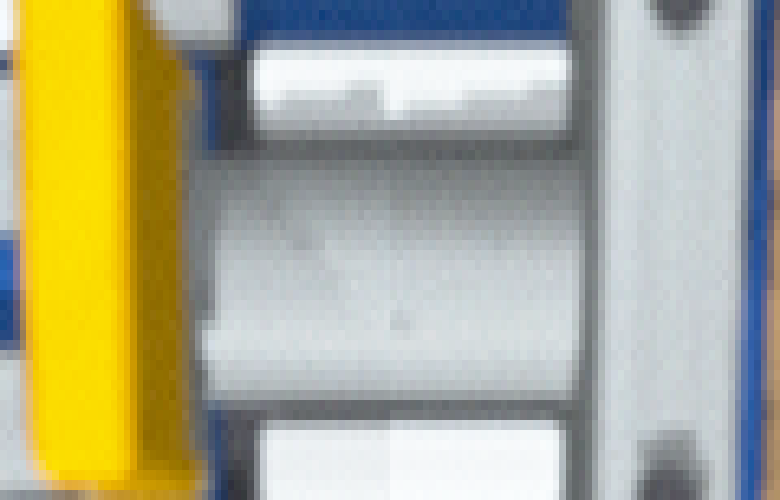

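```bash
python3 - <<'E'
from h import *
print(ctrl.current_contact_force());ctrl.sign_off();print(ctrl.current_t())
E
```

```text
[ 0.08374837 -0.16190183  0.36241258]
the job is handed in; nothing more can be done
the job is handed in; nothing more can be done
```

I did both steps in the order asked, and handed the job in at about 29 s of the 72 s.

- **Stop:** I pushed it from behind with shut fingers until it was blocked. A second nudge, limited to 6.5 N, did not move it. The last close picture shows no visible gap at either end of the rod. The measured distance from stop to anvil is 90.7 mm, against the 90 mm rod, which is within the 2 mm calibration.
- **Wrench:** I pushed the grip clockwise. The nut seated after about 0.4 rad, and the highest force I read was about 8 N, well below the 18 N at which the stud yields. The force then fell to zero as the handle broke over, and I backed off at once. In the top view the handle stays kinked by about 21° (0.36 rad), which matches its 0.35 rad stop.
- **Bystanders:** The stamp, battery, tape roll and the orange look-alike show no movement in the last scene and top views. I did not check the pink one again after the job, but the arm never went near it. At hand-in the arm was clear of everything and the contact force read about zero.

No check failed. Two limits on the checks: the force was read only at the end of each step, so a brief higher peak is possible, though none reached the 13–14 N limit set to stop the push. The stud's twist cannot be seen directly.

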